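# Re-set the tea caddy's divider to another notch

### The arm

A 6-joint arm with a two-finger parallel gripper is mounted at the origin on a cart in front of the work surface, level with it; the furniture and walls round the work are solid. World frame = base frame: x ahead of the robot, y to its left, z up, the work surface at z = 0. Lengths are in m, angles in rad, forces in N, time in s.
With the tool pointing down it reaches from about 0.2 to 0.875 m from the base axis. Payload 3.4 kg.
Tool frame: the origin (TCP) lies at the very end of the fingers, on their centre line; the grasp point (between the pads) lies 19 mm behind it (manip.grip_point_offset is the z of the grasp point in the tool frame, in m); z points along the fingers, y is the direction in which the jaws open and shut (so a half turn about z gives the same grasp; the last joint's range is limited). The gripper opens to 94 mm and grips with 3 to 60 N. Pads are 16 mm wide; open, the fingers measure 119 mm over their backs; the gripper's body (75 mm by 177 mm) begins 78 mm behind the grasp point.
Start: joints at [1.099, 0.276, 1.505, -0, 1.361, -0.121], TCP at [0.198, 0.54, 0.205] pointing down, gripper open.
Joint ranges: [-2.89, 2.89], [-0.75, 2.08], [0.22, 2.7], [-1.18, 4.32], [0.11, 2.71], [-2.7, 2.7]. Speed limits (rad/s): [2.57, 2.57, 3.14, 3.14, 3.14, 3.14].

### API

Orientations are given as a unit quaternion [w, x, y, z].
In Python, from bench import manip gives the robot as it stands.
- The arm moves only by the tool servo_tool, never from a script. Its argument "series" is a list of rows, each an object with "rotation": the turn, a rotation vector about the world's x, y, z in rad, a list of three; "dp": the shift along the world's x, y, z in mm, a list of three; "hand": the opening, from 0 (shut) to 1 (fully open). In form: [{"rotation": [rx, ry, rz], "dp": [tx, ty, tz], "hand": hand}, ...]. A call has 1 to 12 rows; each row is the pose to reach, as a shift and turn from the pose measured when the call began; what a row does not reach only later rows make up. A row lasts 1/10 s, in which the tool goes at most 50 mm and 8.59 degrees, less where a joint would pass 70% of its speed; a pose out of reach is approached as far as the arm can. A call with a gripper value outside its range is refused whole. The fingers move at their own pace and stop on an object; the grip force is fixed at half the most. Time passes only in rows, so rows that repeat a pose let the fingers close. It gives the time, the measured TCP pose, the force and the opening at its end, in the units of the state.
- manip.get_state(): the state, without advancing time (a new reading comes with each control period).
- manip.snapshot(name): name is "scene" or "side" or "wrist"; returns (picture, depth): 384x512x3 uint8, blue, green, red; 384x512 float32, m along the optical axis (not along the pixel's ray), 0 where there is no reading.
- manip.camera_params(name): a dict with "K" (3x3 intrinsics, pixels), "xyz" and "orientation" of the camera in the world. Camera axes: x right, y up, looking along -z (the intrinsics and any distortion apply to the point x, -y, -z); pixel columns grow to the right and rows downward; lengths in m; the calibration is good to about 2 mm. A picture is of the moment at which its call begins: read the wrist's pose just before it. camera_params takes no time and is no camera call; for the wrist camera it gives the pose at the moment of the call.
- manip.finish_job(): hands the job in, once; it reports no verdict.
The state is a dict: "clock": time; "q": joint angles; "dq": joint speeds; "effort": joint torques, N m; "tcp_pos": TCP position; "tool_rot": TCP orientation; "force": force on the tool from outside, world axes, zero at the start; "moment": the same for the moment, N m; "width": finger opening in m.
Only numpy, scipy, OpenCV 4.12 (cv2) and the standard library are available. Lean on these libraries where they do the work, as an engineer would, in place of code of your own. Each camera call takes 0.05 s, during which the arm holds its last target. There are 200 camera calls.

### The job

Squeeze the red release lever of the tea caddy's divider against its black grip, slide the divider along until its pin is at the notch beside the green tab, and let go so that the pin drops fully home in that notch. The notches do not line up exactly with the tabs, so feel for the right one gently and never force the pin against the notched strip; leave the tin and the shaker in the caddy where they stand.

Things in the scene. Friction and masses are not known exactly. Their poses are not given: they have to be found in the camera images.
- caddy: Dark steel tea caddy fixed to the worktop: flat tray 150 mm (x) by 410 mm (y), 10 mm thick, with 38 mm high walls behind and at the ends. Origin: centre of its underside; y runs along the rail (to the left seen from the robot), x away from the robot.
- rail: Aluminium rail along the caddy's y, 48 mm before its centre line, same axes. On it a steel strip, top 30 mm above the worktop: a 34 mm parking slot (middle 70 mm to -y of the rail's) and two notches each side of it at 44 mm spacing, 11 mm long (pin: 8 mm square). All notches together may lie up to 10 mm to either side of what the tabs say: find it by feel. Only the pin bears on it, 35 N at most.
- tab_green: The green tab, 6 x 12 x 14 mm, standing on the caddy's near edge beside the wanted notch (to within the strip's 10 mm); three white tabs of the same shape stand beside the other notches. Origin: centre of its underside, 10 mm above the worktop; y along the rail.
- divider (a joint): Slide of the carriage along the caddy's y (to the left), m; 0 = middle, range -0.118 to 0.118. A grey sled with a steel wire divider frame behind it (75 mm high) and a fixed black grip post. Dragging it takes about 4 N with the lever squeezed, 5 to 8 N with the pin riding on the strip. It starts near 0 with the pin in the parking slot.
- grip_post (a point): Middle of the fixed black grip post, 110 mm above the worktop. The post is upright, 30 mm (x) by 8 mm (y), its top 136 mm above the worktop; its outer face, for one finger, looks to +y of the caddy. It stands on the rail's line, 16 mm to +y of the carriage's middle (which is at the caddy's middle when joint divider is 0). Axes as the caddy.
- lever_grip (a point): Middle of the outer face of the red lever's paddle, 110 mm above the worktop at rest; the face looks to -y of the caddy. Paddle 30 mm wide (x), 6 mm thick, top about 133 mm up. Squeeze post and paddle together from above, one finger outside each, closing along the caddy's y: about 60 mm outside to outside at rest, 41 mm squeezed. Other parts beside them stay below 55 mm.
- release_lever (a joint): Angle of the red release lever, rad: 0 = let go, pin fully down; about 0.14 = pin resting on the strip between notches; above 0.17 pin clear of the strip; 0.26 = fully squeezed. Hinge along x, 36 mm above the worktop. Sprung: about 4 N at the grip point to start it, 6.5 N fully squeezed; returns by itself.
- pin (a point): Axis of the square flat-ended steel locking pin on the lever's arm, 86 mm to -y of the grip post's middle, at the strip's top when home. Let go, it reaches 6 mm into the notch and blocks sliding. If the lever is let go between notches and the post is pushed from its outer face (to -y), the pin rides on the strip and drops by itself into the next notch, which then stops the carriage.
- tea_tin: Green tea tin, 67 mm across, 117 mm tall, standing in the caddy's left end; origin at the middle of its foot. Leave alone.
- cinnamon_shaker: Cream shaker with black cap, 64 mm across, 110 mm tall, standing in the caddy's right end; origin at the middle of its foot. Leave alone.

How it is judged:
By the outcome, as a careful person would: the job done as asked, in the order asked, and still so for the second after the job is handed in, with the robot touching nothing.
It also fails if it takes over 42 s, if anything falls off the work surface, if the arm or the gripper's body presses on something with over 40 N, if the wrist force passes 120 N, or if a joint passes its speed limit or range.

## Working session

There is one attempt and no reset: what is moved stays moved. The work goes in short steps, Python scripts to look and compute and a tool call to move; the robot and the scene stay as the last step left them, time stands still between calls to the robot, and variables do not carry over. Pictures are saved under pics/ and viewed, about 8 in all and at most 12, crops included, and the job is handed in when it is done.

Besides the shell and the picture viewer there is one more tool, called after ">>>" as name([rows], argument=value, ...), one row to a line, values as JSON. servo_tool: Moves the arm, as the interface text tells. Its arguments: {"type":"object","properties":{"series":{"type":"array"}},"required":["series"]}

```bash
mkdir -p pics; cat > h.py <<'E'
import numpy as np,cv2
from scipy.spatial.transform import Rotation as R
from bench import manip
def cam(n):
    p=manip.camera_params(n); im,d=manip.snapshot(n); return im,d,p
def world(d,p):
    K=np.array(p["K"]);h,w=d.shape;u,v=np.meshgrid(np.arange(w),np.arange(h))
    P=np.stack([(u-K[0,2])/K[0,0]*d,-(v-K[1,2])/K[1,1]*d,-d],-1)
    q=np.array(p["orientation"]);return P@R.from_quat(q[[1,2,3,0]]).as_matrix().T+np.array(p["xyz"])
E
python3 - <<'E'
from h import *
print(manip.get_state())
for n in("scene","side"):
    im,d,p=cam(n);print({k:np.round(v,3).tolist() if k!='name' else v for k,v in p.items() if not isinstance(v,(str,type(None)))})
    np.savez(n,im=im,d=d,W=world(d,p));cv2.imwrite(f"pics/{n}1.png",im)
E
```

```text
{'clock': 0.0, 'q': array([ 1.09900616e+00,  2.76606809e-01,  1.50611450e+00, -3.83377610e-05,
        1.36071899e+00, -1.20999800e-01]), 'dq': array([-0.00020635,  0.00030596,  0.00080416, -0.00099408, -0.0019263 ,
        0.00044645]), 'effort': array([ 8.61313783e-04, -4.04578722e+01, -2.37228191e+01,  7.03123002e-02,
        3.42263142e-02, -1.26090945e-04]), 'tcp_pos': array([0.19734901, 0.53946122, 0.20460546]), 'tool_rot': array([-2.51897590e-04,  1.74493243e-01,  9.84657938e-01, -8.89011847e-04]), 'force': array([-0.26585789,  0.25667098,  0.69555249]), 'moment': array([ 0.03756494, -0.01050632, -0.02579522]), 'width': 0.09396850720841862}
{'K': [[425.053, 0.0, 257.719], [0.0, 425.053, 193.738], [0.0, 0.0, 1.0]], 'xyz': [0.236, -0.344, 0.73], 'orientation': [0.886, 0.353, -0.106, -0.281]}
{'K': [[356.643, 0.0, 256.112], [0.0, 356.643, 187.749], [0.0, 0.0, 1.0]], 'xyz': [0.459, -0.547, 0.537], 'orientation': [0.867, 0.491, -0.047, -0.069]}
```

View pics/scene1.png

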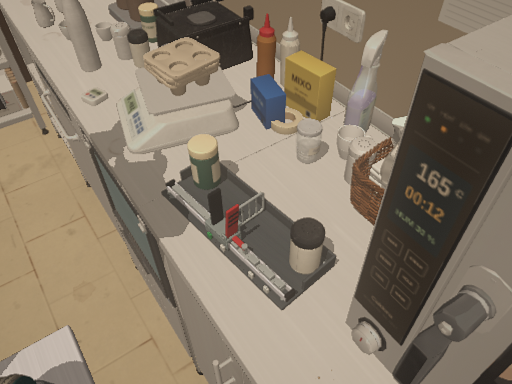

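View pics/side1.png

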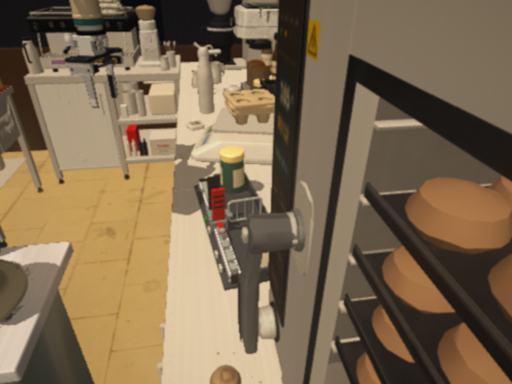

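The scene picture shows the caddy from (165,185) to (330,260), the black post at (215,205), the red paddle at (233,220), the green tab near (210,235), the tin at (205,160) and the shaker at (307,245). In the side view the microwave's handle partly hides the caddy.

```bash
python3 - <<'E'
from h import *
z=np.load("scene.npz");im,d,W=z["im"],z["d"],z["W"]
hsv=cv2.cvtColor(im,cv2.COLOR_BGR2HSV)
H,S,V=cv2.split(hsv)
box=np.zeros_like(H,bool);box[150:305,155:340]=1
def rep(n,m):
    m=m&box&(d>0)
    c,l,s,_=cv2.connectedComponentsWithStats(m.astype(np.uint8))
    for i in range(1,c):
        if s[i,4]>=5:
            P=W[l==i];print(n,s[i].tolist(),"med",np.round(np.median(P,0),3),"min",np.round(P.min(0),3),"max",np.round(P.max(0),3))
rep("red",((H<8)|(H>172))&(S>130)&(V>70))
rep("green",(H>45)&(H<90)&(S>90)&(V>40))
# strip/rail points at height ~0.03; tray 0.01
r=W[...,2]
m=box&(r>0.034)&(r<0.055);P=W[m];print("wall/top pts",m.sum())
m=box&(abs(r-0.01)<0.004)&(V<90);P=W[m]
print("tray",m.sum(),cv2.minAreaRect(P[:,:2].astype(np.float32)*1000))
m=box&(r>0.005)&(r<0.055);P=W[m]
print("low",cv2.minAreaRect(P[:,:2].astype(np.float32)*1000))
m=box&(r>0.09)&(r<0.14)&(V<70)&(S<90);rep("post",m)
cr=cv2.resize(im[170:300,155:340],None,fx=4.3,fy=4.3,interpolation=cv2.INTER_CUBIC);cv2.imwrite("pics/c1.png",cr)
E
```

```text
red [226, 204, 13, 34, 271] med [0.49  0.121 0.093] min [0.477 0.115 0.044] max [0.507 0.13  0.135]
red [232, 236, 12, 12, 67] med [0.493 0.109 0.042] min [0.487 0.094 0.009] max [0.513 0.128 0.045]
green [207, 232, 5, 7, 23] med [0.461 0.171 0.021] min [0.459 0.166 0.01 ] max [0.465 0.177 0.026]
wall/top pts 1457
tray 1369 ((533.2781982421875, 162.98199462890625), (148.08509826660156, 409.5130310058594), 7.404839515686035)
low ((553.1029663085938, 180.6886444091797), (432.78497314453125, 471.37139892578125), 53.87982940673828)
post [208, 188, 14, 23, 234] med [0.484 0.172 0.116] min [0.471 0.169 0.091] max [0.5   0.179 0.137]
post [229, 212, 9, 7, 11] med [0.491 0.118 0.114] min [0.484 0.117 0.11 ] max [0.503 0.12  0.116]
post [229, 217, 8, 6, 10] med [0.49  0.119 0.1  ] min [0.483 0.118 0.097] max [0.501 0.121 0.102]
post [291, 225, 34, 24, 202] med [ 0.564 -0.009  0.106] min [ 0.554 -0.023  0.095] max [0.612 0.034 0.116]
```

View pics/c1.png

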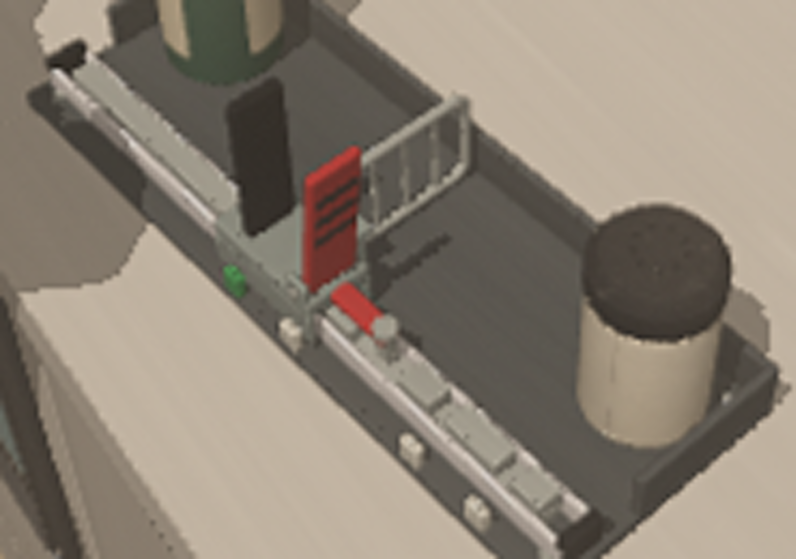

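The crop shows green as the leftmost tab, at (234,278), with white tabs at (290,332), (411,450) and (478,512). The post is black and the lever red. One more check, for yaw, tin and post.

```bash
python3 - <<'E'
from h import *
z=np.load("scene.npz");im,d,W=z["im"],z["d"],z["W"]
H,S,V=cv2.split(cv2.cvtColor(im,cv2.COLOR_BGR2HSV))
T=[]
for n,(a,b) in dict(green=(234,278),w1=(290,332),w2=(411,450),w3=(478,512)).items():
    u,v=int(155+a/4.3),int(170+b/4.3);p=W[v-2:v+3,u-1:u+2].reshape(-1,3);p=np.median(p[(p[:,2]>.014)],0);print(n,np.round(p,4));T.append(p)
T=np.array(T);f=np.polyfit(T[:,1],T[:,0],1);print("yaw from tabs deg",np.degrees(np.arctan(-f[0])),"spacing",np.linalg.norm(np.diff(T[:,:2],axis=0),axis=1))
yaw=np.radians(7.4);ex=np.array([np.cos(yaw),np.sin(yaw)]);ey=np.array([-ex[1],ex[0]]);O=np.array([.5333,.163])
C=np.stack([(W[...,:2]-O)@ex,(W[...,:2]-O)@ey,W[...,2]],-1)
def s(n,m):P=C[m];print(n,m.sum(),np.round(np.percentile(P,[2,50,98],axis=0),4).tolist())
b=np.zeros(H.shape,bool);b[125:190,180:225]=1
s("tin top",b&(abs(C[...,2]-.117)<.006)&(abs(C[...,0])<.08)); s("tin body",b&(C[...,2]>.03)&(C[...,2]<.11)&(abs(C[...,0])<.08)&(C[...,1]<.22))
b[:]=0;b[185:215,205:225]=1
s("post top",b&(C[...,2]>.132)&(C[...,2]<.14)&(V<90)); s("post -y face",b&(C[...,2]>.08)&(C[...,2]<.125)&(V<70)&(C[...,0]<-.03))
b[:]=0;b[200:240,224:242]=1
s("lever face",b&((H<8)|(H>172))&(S>120)&(abs(C[...,2]-.11)<.012))
g=(W[...,2]>.13)&(W[...,0]>.1)&(W[...,0]<.7)&(W[...,1]>.2)&(W[...,1]<.7);P=W[g];print("tall things",len(P),np.round(np.percentile(P,[0,50,100],axis=0),3).tolist() if len(P) else '')
E
```

```text
green [0.4613 0.1716 0.0225]
w1 [0.4664 0.1277 0.0218]
w2 [0.4769 0.041  0.0224]
w3 [ 0.4826 -0.004   0.0224]
yaw from tabs deg 6.893593151221639 spacing [0.04420544 0.0873742  0.04533769]
tin top 137 [[-0.0013, 0.1264, 0.1113], [0.0153, 0.1347, 0.1178], [0.0565, 0.1722, 0.1229]]
tin body 802 [[-0.0048, 0.126, 0.0311], [0.0139, 0.1352, 0.0679], [0.0728, 0.2017, 0.108]]
post top 43 [[-0.0592, 0.0134, 0.1324], [-0.0474, 0.0166, 0.1342], [-0.0336, 0.0208, 0.1361]]
post -y face 201 [[-0.0605, 0.013, 0.0813], [-0.0478, 0.0145, 0.1034], [-0.0332, 0.0181, 0.1241]]
lever face 59 [[-0.0612, -0.0397, 0.101], [-0.0493, -0.0374, 0.1107], [-0.0326, -0.035, 0.1217]]
tall things 2745 [[0.212, 0.492, 0.13], [0.618, 0.553, 0.192], [0.7, 0.658, 0.235]]
```

Yaw is about 7.1°, post middle at y≈16.5 mm, lever face at about -39 mm, and the tin clears the rail line. Tab spacing agrees with the given sizes. Moving above the grip.

>>> servo_tool([
  {"rotation":[0,0,0.04],"dp":[24,-32,15],"hand":1},
  {"rotation":[0,0,0.09],"dp":[48,-64,20],"hand":1},
  {"rotation":[0,0,0.14],"dp":[72,-97,20],"hand":1},
  {"rotation":[0,0,0.19],"dp":[96,-129,20],"hand":1},
  {"rotation":[0,0,0.24],"dp":[121,-161,20],"hand":1},
  {"rotation":[0,0,0.29],"dp":[145,-194,20],"hand":1},
  {"rotation":[0,0,0.34],"dp":[169,-226,20],"hand":1},
  {"rotation":[0,0,0.39],"dp":[193,-258,20],"hand":1},
  {"rotation":[0,0,0.43],"dp":[217,-290,20],"hand":1},
  {"rotation":[0,0,0.475],"dp":[241,-323,20],"hand":1},
  {"rotation":[0,0,0.475],"dp":[265,-355,20],"hand":1},
  {"rotation":[0,0,0.475],"dp":[289,-387,10],"hand":1},
])

```text
clock: 1.3
tcp_pos: [0.4879, 0.1512, 0.2155]
tool_rot: [0.001, -0.062, 0.998, -0.001]
force: [1.2, 0.3, -0.1]
width: 0.0939
```

>>> servo_tool([
  {"rotation":[0,0,0],"dp":[-1.5,0.5,-30],"hand":1},
  {"rotation":[0,0,0],"dp":[-1.5,0.5,-60],"hand":1},
  {"rotation":[0,0,0],"dp":[-1.5,0.5,-80],"hand":1},
  {"rotation":[0,0,0],"dp":[-1.5,0.5,-100],"hand":1},
  {"rotation":[0,0,0],"dp":[-1.5,0.5,-115],"hand":1},
  {"rotation":[0,0,0],"dp":[-1.5,0.5,-124],"hand":1},
  {"rotation":[0,0,0],"dp":[-1.5,0.5,-124],"hand":1},
])

```text
clock: 2.0
tcp_pos: [0.4853, 0.1515, 0.0902]
tool_rot: [-0.0, -0.062, 0.998, -0.001]
force: [-1.4, 0.5, -0.5]
width: 0.0942
```

```bash
python3 - <<'E'
from h import *
im,d,p=cam("scene");cv2.imwrite("pics/s2.png",cv2.resize(im[120:300,130:340],None,fx=3.2,fy=3.2,interpolation=cv2.INTER_CUBIC))
E
```

```text
(no output)
```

View pics/s2.png

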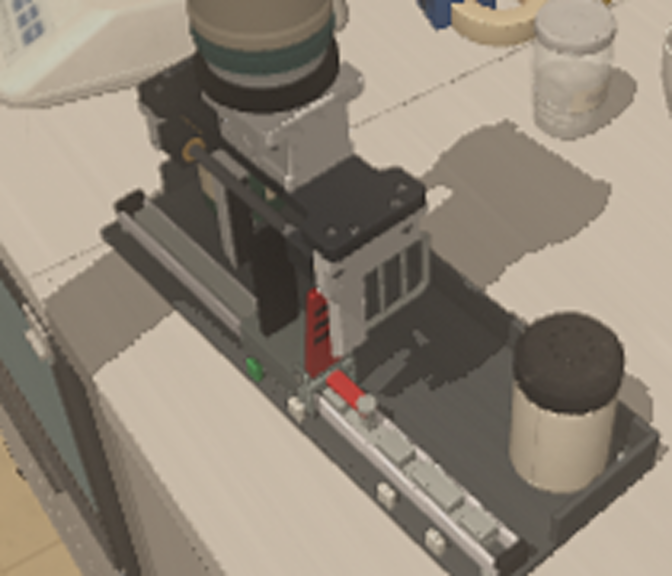

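Fingers straddle the post (275,280) and the lever (320,330), with free air outside each. Squeeze.

>>> servo_tool([
  {"rotation":[0,0,0],"dp":[0,0,0],"hand":0.7},
  {"rotation":[0,0,0],"dp":[0,0,0],"hand":0.6},
  {"rotation":[0,0,0],"dp":[0,0,0],"hand":0.5},
  {"rotation":[0,0,0],"dp":[0,0,0],"hand":0.42},
  {"rotation":[0,0,0],"dp":[0,0,0],"hand":0.42},
  {"rotation":[0,0,0],"dp":[0,0,0],"hand":0.42},
  {"rotation":[0,0,0],"dp":[0,0,0],"hand":0.42},
])

```text
clock: 2.75
tcp_pos: [0.4864, 0.1529, 0.0917]
tool_rot: [0.001, -0.062, 0.998, 0.0]
force: [-1.2, 3.5, 5.7]
width: 0.042
```

>>> servo_tool([
  {"rotation":[0,0,0],"dp":[-0.5,4,0],"hand":0.4},
  {"rotation":[0,0,0],"dp":[-1.5,12,0],"hand":0.4},
  {"rotation":[0,0,0],"dp":[-2.7,22,0],"hand":0.4},
  {"rotation":[0,0,0],"dp":[-4,32,0],"hand":0.4},
  {"rotation":[0,0,0],"dp":[-5.2,42,0],"hand":0.4},
  {"rotation":[0,0,0],"dp":[-6.5,52,0],"hand":0.4},
  {"rotation":[0,0,0],"dp":[-7.7,62,0],"hand":0.4},
  {"rotation":[0,0,0],"dp":[-9,72,0],"hand":0.4},
  {"rotation":[0,0,0],"dp":[-10.2,82,0],"hand":0.4},
  {"rotation":[0,0,0],"dp":[-11.5,92,0],"hand":0.4},
  {"rotation":[0,0,0],"dp":[-12.2,98,0],"hand":0.4},
  {"rotation":[0,0,0],"dp":[-12.5,100,0],"hand":0.4},
])

```text
clock: 3.95
tcp_pos: [0.4739, 0.2537, 0.0917]
tool_rot: [0.001, -0.062, 0.998, 0.001]
force: [1.6, -4.5, 4.0]
width: 0.0422
```

>>> servo_tool([
  {"rotation":[0,0,0],"dp":[-0.4,3,0],"hand":0.4},
  {"rotation":[0,0,0],"dp":[-0.9,7,0],"hand":0.4},
  {"rotation":[0,0,0],"dp":[-1,7.5,0],"hand":0.4},
  {"rotation":[0,0,0],"dp":[-1,7.5,0],"hand":0.4},
])

```text
clock: 4.35
tcp_pos: [0.4729, 0.2615, 0.0917]
tool_rot: [0.001, -0.062, 0.998, 0.001]
force: [0.7, -1.6, 4.4]
width: 0.0419
```

```bash
python3 - <<'E'
from h import *
print(manip.get_state()["tcp_pos"],manip.get_state()["force"])
im,d,p=cam("scene");cv2.imwrite("pics/s3.png",cv2.resize(im[120:300,130:340],None,fx=3.2,fy=3.2,interpolation=cv2.INTER_CUBIC))
E
```

```text
[0.47286667 0.26153974 0.09172289] [ 0.66188726 -1.58970784  4.35217532]
```

View pics/s3.png

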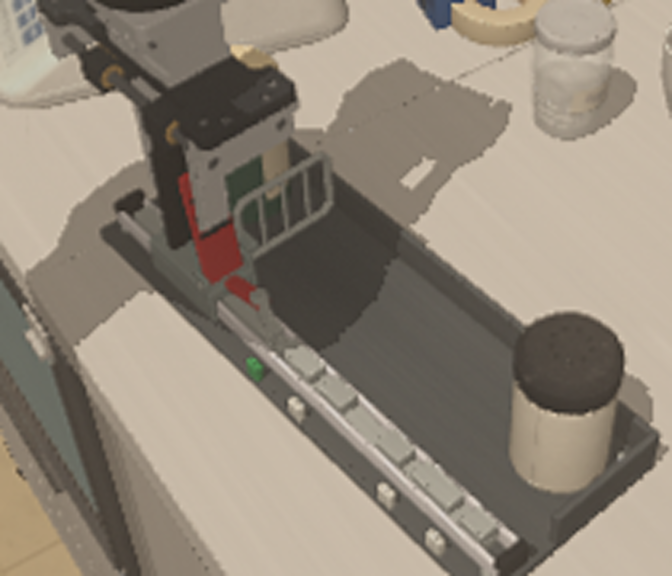

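The pin (262,300) is beyond the green tab (255,368) toward +y, on plain strip; the first gap, near (282,347), comes next toward -y. Let go here, keep straddling, and then push the post gently back with the open +y finger.

>>> servo_tool([
  {"rotation":[0,0,0],"dp":[0,0,0],"hand":0.5},
  {"rotation":[0,0,0],"dp":[0,0,0],"hand":0.6},
  {"rotation":[0,0,0],"dp":[0,0,0],"hand":0.7},
  {"rotation":[0,0,0],"dp":[0,0,0],"hand":0.8},
  {"rotation":[0,0,0],"dp":[0,0,0],"hand":0.8},
  {"rotation":[0,0,0],"dp":[0,0,0],"hand":0.8},
])

```text
clock: 5.0
tcp_pos: [0.4726, 0.2619, 0.0915]
tool_rot: [0.001, -0.062, 0.998, 0.001]
force: [-0.5, 0.3, -0.8]
width: 0.0751
```

>>> servo_tool([
  {"rotation":[0,0,0],"dp":[0.5,-4,0],"hand":0.8},
  {"rotation":[0,0,0],"dp":[1,-8,0],"hand":0.8},
  {"rotation":[0,0,0],"dp":[1.4,-11,0],"hand":0.8},
  {"rotation":[0,0,0],"dp":[1.5,-12.5,0],"hand":0.8},
  {"rotation":[0,0,0],"dp":[1.7,-13.5,0],"hand":0.8},
])

```text
clock: 5.5
tcp_pos: [0.4742, 0.2484, 0.0915]
tool_rot: [0.001, -0.062, 0.998, 0.002]
force: [-1.1, 2.0, 0.2]
width: 0.0749
```

>>> servo_tool([
  {"rotation":[0,0,0],"dp":[0.1,-1,0],"hand":0.8},
  {"rotation":[0,0,0],"dp":[0.2,-2,0],"hand":0.8},
  {"rotation":[0,0,0],"dp":[0.4,-3,0],"hand":0.8},
  {"rotation":[0,0,0],"dp":[0.5,-4,0],"hand":0.8},
  {"rotation":[0,0,0],"dp":[0.6,-5,0],"hand":0.8},
])

```text
clock: 6.0
tcp_pos: [0.4744, 0.2466, 0.0912]
tool_rot: [0.001, -0.061, 0.998, 0.005]
force: [0.2, 10.4, -2.6]
width: 0.0749
```

>>> servo_tool([
  {"rotation":[0,0,0],"dp":[0.4,-3,0],"hand":0.8},
  {"rotation":[0,0,0],"dp":[0.5,-4,0],"hand":0.8},
  {"rotation":[0,0,0],"dp":[0.6,-4.5,0],"hand":0.8},
])

```text
clock: 6.3
tcp_pos: [0.4744, 0.2454, 0.091]
tool_rot: [0.001, -0.06, 0.998, 0.008]
force: [-1.7, 9.0, -3.2]
width: 0.0753
```

>>> servo_tool([
  {"rotation":[-0.014,0,0],"dp":[0.4,-3.5,0],"hand":0.8},
  {"rotation":[-0.014,0,0],"dp":[0.6,-5,0],"hand":0.8},
  {"rotation":[-0.014,0,0],"dp":[0.7,-6,0],"hand":0.8},
  {"rotation":[-0.014,0,0],"dp":[0.8,-7,0],"hand":0.8},
])

```text
clock: 6.7
tcp_pos: [0.4748, 0.2419, 0.0913]
tool_rot: [0.0, -0.06, 0.998, 0.004]
force: [-1.8, 9.7, -0.6]
width: 0.0753
```

>>> servo_tool([
  {"rotation":[-0.01,0,0],"dp":[0.5,-4,0],"hand":0.8},
  {"rotation":[-0.01,0,0],"dp":[0.6,-5,0],"hand":0.8},
  {"rotation":[-0.01,0,0],"dp":[0.7,-6,0],"hand":0.8},
  {"rotation":[-0.01,0,0],"dp":[0.9,-7,0],"hand":0.8},
  {"rotation":[-0.01,0,0],"dp":[1.0,-8,0],"hand":0.8},
])

```text
clock: 7.2
tcp_pos: [0.4753, 0.2374, 0.0914]
tool_rot: [-0.0, -0.059, 0.998, 0.002]
force: [-1.7, 10.3, -0.7]
width: 0.0759
```

>>> servo_tool([
  {"rotation":[-0.006,0,0],"dp":[0.5,-4,0],"hand":0.8},
  {"rotation":[-0.006,0,0],"dp":[0.6,-5,0],"hand":0.8},
  {"rotation":[-0.006,0,0],"dp":[0.7,-6,0],"hand":0.8},
  {"rotation":[-0.006,0,0],"dp":[0.9,-7,0],"hand":0.8},
  {"rotation":[-0.006,0,0],"dp":[1.0,-8,0],"hand":0.8},
])

```text
clock: 7.7
tcp_pos: [0.4758, 0.2329, 0.0914]
tool_rot: [-0.001, -0.058, 0.998, 0.002]
force: [-1.6, 10.3, -2.1]
width: 0.0754
```

>>> servo_tool([
  {"rotation":[-0.004,0,0],"dp":[0.4,-3.5,0],"hand":0.8},
  {"rotation":[-0.004,0,0],"dp":[0.5,-4.5,0],"hand":0.8},
  {"rotation":[-0.004,0,0],"dp":[0.6,-5.2,0],"hand":0.8},
  {"rotation":[-0.004,0,0],"dp":[0.7,-6,0],"hand":0.8},
])

```text
clock: 8.1
tcp_pos: [0.4764, 0.2276, 0.0915]
tool_rot: [-0.001, -0.058, 0.998, 0.001]
force: [-1.3, 5.8, -0.8]
width: 0.0752
```

>>> servo_tool([
  {"rotation":[-0.002,0,0],"dp":[0.2,-2,0],"hand":0.8},
  {"rotation":[-0.002,0,0],"dp":[0.4,-3,0],"hand":0.8},
  {"rotation":[-0.002,0,0],"dp":[0.5,-4,0],"hand":0.8},
])

```text
clock: 8.4
tcp_pos: [0.4763, 0.2275, 0.0913]
tool_rot: [-0.001, -0.057, 0.998, 0.004]
force: [-2.0, 15.8, -3.7]
width: 0.0754
```

The carriage stopped dead: no travel at 16 N, just after the drag dropped. That suggests the pin is in the notch. Back off 6 mm, keeping clear of both, and look.

>>> servo_tool([
  {"rotation":[0,0,0],"dp":[-0.5,4,0],"hand":0.8},
  {"rotation":[0,0,0],"dp":[-0.9,7,0],"hand":0.85},
  {"rotation":[0,0,0],"dp":[-0.9,7,0],"hand":0.9},
  {"rotation":[0,0,0],"dp":[-0.9,7,0],"hand":0.9},
  {"rotation":[0,0,0],"dp":[-0.9,7,30],"hand":0.9},
  {"rotation":[0,0,0],"dp":[-0.9,7,65],"hand":0.9},
  {"rotation":[0,0,0],"dp":[-0.9,7,110],"hand":0.9},
  {"rotation":[0,0,0],"dp":[-0.9,7,150],"hand":0.9},
  {"rotation":[0,0,0],"dp":[-0.9,7,180],"hand":0.9},
  {"rotation":[0,0,0],"dp":[-0.9,7,180],"hand":0.9},
])

```text
clock: 9.4
tcp_pos: [0.4779, 0.2347, 0.2762]
tool_rot: [0.004, -0.057, 0.998, 0.005]
force: [1.7, -0.3, 0.5]
width: 0.0843
```

```bash
python3 - <<'E'
from h import *
im,d,p=cam("scene");W=world(d,p);cv2.imwrite("pics/s4.png",cv2.resize(im[170:300,155:340],None,fx=4.3,fy=4.3,interpolation=cv2.INTER_CUBIC))
yaw=np.radians(7.1);ex=np.array([np.cos(yaw),np.sin(yaw)]);ey=np.array([-ex[1],ex[0]]);O=np.array([.5333,.163])
H,S,V=cv2.split(cv2.cvtColor(im,cv2.COLOR_BGR2HSV))
def m_(im,d,W,n):
    H,S,V=cv2.split(cv2.cvtColor(im,cv2.COLOR_BGR2HSV))
    C=np.stack([(W[...,:2]-O)@ex,(W[...,:2]-O)@ey,W[...,2]],-1)
    red=((H<8)|(H>172))&(S>120)&(abs(C[...,0]+.048)<.025)&(d>0)
    hi=C[red&(abs(C[...,2]-.11)<.015)];lo=C[red&(C[...,2]<.06)&(C[...,2]>.025)]
    post=C[(V<75)&(S<90)&(abs(C[...,0]+.048)<.013)&(C[...,2]>.09)&(C[...,2]<.125)&(C[...,1]<.14)]
    print(n,"lever y",np.median(hi,0).round(4),"arm",np.percentile(lo,[5,50,95],axis=0).round(4).tolist(),"post",np.median(post,0).round(4),len(post))
    k=np.polyfit(C[red&(C[...,2]>.065)][:,2],C[red&(C[...,2]>.065)][:,1],1)[0];print(" lever slope",k)
m_(im,d,W,"now");z=np.load("scene.npz");m_(z["im"],z["d"],z["W"],"start")
E
```

```text
now lever y [-0.0484  0.0488  0.112 ] arm [[-0.0572, 0.0269, 0.0401], [-0.0472, 0.0491, 0.0438], [-0.0356, 0.0576, 0.0574]] post [-0.0486  0.1011  0.1084] 159
 lever slope -0.01937961708338431
start lever y [-0.0494 -0.0384  0.1145] arm [[-0.0581, -0.0597, 0.0402], [-0.0478, -0.0399, 0.0435], [-0.0369, -0.0298, 0.0574]] post [-0.049   0.0141  0.1083] 168
 lever slope 0.021833087484097208
```

View pics/s4.png

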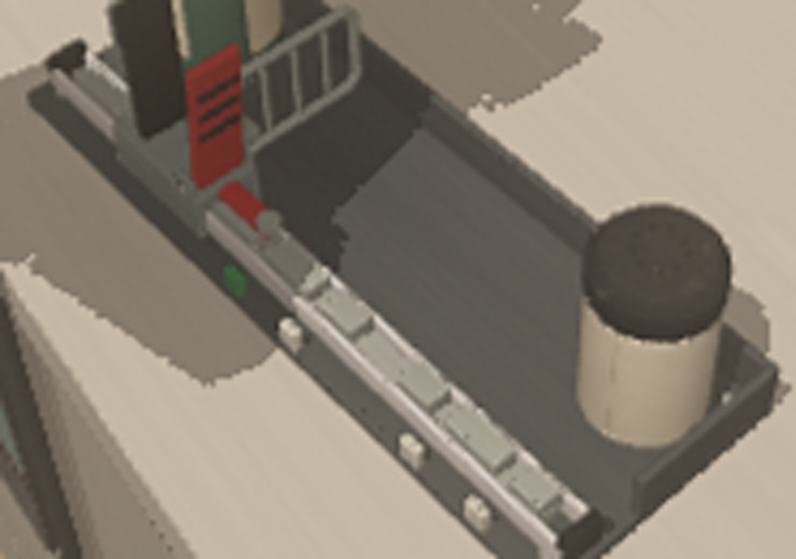

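The picture shows the pin (268,225) straight across the rail from the green tab (234,278), and the robot is clear. Post-to-lever distance is 52.3 mm against 52.5 mm at the start, but the paddle slope differs a little, so I'll check the tilt more closely before handing in.

```bash
python3 - <<'E'
from h import *
yaw=np.radians(7.1);ex=np.array([np.cos(yaw),np.sin(yaw)]);ey=np.array([-ex[1],ex[0]]);O=np.array([.5333,.163])
def f(im,W,n):
    H,S,V=cv2.split(cv2.cvtColor(im,cv2.COLOR_BGR2HSV))
    C=np.stack([(W[...,:2]-O)@ex,(W[...,:2]-O)@ey,W[...,2]],-1)
    x=abs(C[...,0]+.048)<.011
    red=cv2.erode((((H<8)|(H>172))&(S>110)).astype(np.uint8),np.ones((2,2)))>0
    post=np.median(C[x&(V<75)&(S<90)&(C[...,2]>.09)&(C[...,2]<.125)&(C[...,1]<.14)][:,1])
    o=[]
    for a in(.07,.08,.09,.10,.11,.12):
        m=x&red&(C[...,2]>a)&(C[...,2]<a+.012);o.append((round((post-np.median(C[m][:,1]))*1000,1),int(m.sum())))
    # topmost red height
    r=C[x&red&(C[...,2]>.1)]; arm=C[x&red&(C[...,2]<.055)]
    k=np.polyfit(post-arm[:,1],arm[:,2],1)
    print(n,"post",round(post,4),"gap by height",o,"top",r[:,2].max().round(4),"arm line z at 60mm",np.polyval(k,.06).round(4),"slope",k[0].round(3))
z=np.load("scene.npz");f(z["im"],z["W"],"start")
for i in range(2):
    im,d,p=cam("scene");f(im,world(d,p),"now")
E
```

```text
start post 0.0139 gap by height [(np.float64(47.0), 11), (np.float64(48.8), 10), (np.float64(49.8), 5), (np.float64(51.1), 9), (np.float64(53.2), 20), (np.float64(53.8), 36)] top 0.1341 arm line z at 60mm 0.044 slope -0.244
now post 0.101 gap by height [(np.float64(48.2), 14), (np.float64(49.1), 15), (np.float64(50.7), 10), (np.float64(51.4), 15), (np.float64(53.0), 27), (np.float64(53.9), 34)] top 0.1335 arm line z at 60mm 0.0442 slope -0.257
now post 0.1009 gap by height [(np.float64(47.8), 13), (np.float64(49.2), 18), (np.float64(50.5), 11), (np.float64(51.7), 16), (np.float64(52.8), 24), (np.float64(53.9), 35)] top 0.1333 arm line z at 60mm 0.0441 slope -0.247
```

Lever angle now matches the let-go state at every height, to within about 1 mm and mostly much closer, so the pin is home. Handing in.

```bash
python3 -c "
from bench import manip
print(manip.finish_job(), manip.get_state()['clock'])"
```

```text
the job is handed in; nothing more can be done
the job is handed in; nothing more can be done
```

The divider's pin is in the notch beside the green tab and the lever is fully released. I handed the job in at about 10 s on the robot's clock.

**What I did:** I squeezed the lever against the post (42 mm outside to outside) and slid the divider just past the green notch. I let go on plain strip and pushed the post gently back with the open finger. The drag was about 10 N and fell to 6 N. The divider then stopped dead, with about 16 N pushing on the post and no further travel. I backed the gripper off and lifted clear.

**Last checks:**
- **Lever:** the post-to-lever gaps match the starting released state at every height, to within about 1 mm. The lever arm's height also matches, so the pin is down. A first, rough slope estimate of the paddle disagreed by about 0.04 rad. A closer measurement by height did not confirm it.
- **Position:** the divider moved about 87 mm, which puts the pin opposite the green tab.
- **Tin and shaker:** the shaker stands where it was. The tin was partly outside the last picture, so I did not re-measure it, but the fingers never came near it.

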